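# Find and mark the high pad on a fixture bed

### The job

The yellow guard of the fixture bed is closed with parts left lying on it: move whatever lies there into the grey tray, then fold the guard fully back. Take the blue probe and gently press its sprung tip on each of the five steel pads of the bed, one after another from left to right, without driving the tip to its stop, to find the one pad that stands about 4 mm higher than the rest. Hang the probe back in its stand, set the red marker puck flat on the middle of the high pad and leave the guard folded half down, at 45 degrees.

Things in the scene. Friction and masses are not known exactly. Their poses are not given: they have to be found in the camera images.
- bed: fixed dark steel fixture bed, 170 (own x) x 250 (own y) x 25 mm, standing on the bench; origin at the centre of its underside. Own x points away from the robot, towards the hinge, own y to the left. Two hinge brackets stand at its far edge, at own y +-105 mm. Five round steel pads, 32 mm across, stand 6 mm out of its top; one of them, a different one each time, stands 10 mm out instead (the others differ by under 0.5 mm)
- point_1 (a point): middle of pad 1 (counted from the left, leftmost), at the nominal height of a pad's top, 31 mm above the bench; it does not tell which pad is high. Own-frame place on the bed: x -50 mm, y 95 mm
- point_2 (a point): middle of pad 2 (counted from the left, next), at the nominal height of a pad's top, 31 mm above the bench; it does not tell which pad is high. Own-frame place on the bed: x 5 mm, y 50 mm
- point_3 (a point): middle of pad 3 (counted from the left, next), at the nominal height of a pad's top, 31 mm above the bench; it does not tell which pad is high. Own-frame place on the bed: x -50 mm, y 0 mm
- point_4 (a point): middle of pad 4 (counted from the left, next), at the nominal height of a pad's top, 31 mm above the bench; it does not tell which pad is high. Own-frame place on the bed: x 5 mm, y -50 mm
- point_5 (a point): middle of pad 5 (counted from the left, rightmost), at the nominal height of a pad's top, 31 mm above the bench; it does not tell which pad is high. Own-frame place on the bed: x -50 mm, y -95 mm
- guard (a joint): angle of the yellow guard, rad: 0 closed (lying level, 70 mm above the bench), 1.57 upright, 1.92 fully back at its stop. The hinge is stiff (0.4 N m of friction, about 1 to 4 N at the handle) and the guard stays where it is left. The panel is 250 mm wide, 8 mm thick and reaches from 8 to 125 mm from the hinge line; with the guard closed its top is 74 mm above the bench. It starts closed
- guard_hinge (a point): middle of the guard's hinge line, on the far edge of the bed (bed x 85 mm), 70 mm above the bench; the line runs along the bed's own y. Does not move with the guard
- guard_handle (a point): middle of the guard's handle, a black barrel 22 mm across and 30 mm long lying along the bed's own y, on a tongue 18 mm wide ahead of the middle of the guard's free edge, 165 mm from the hinge line. Closed it is 70 mm above the bench, just over the bed's near edge. Grip it from above by its two round ends (fingers closing along the bed's y, 30 mm); it can pivot between the fingers, so the hand may keep pointing down while the handle follows its arc
- probe_grip (a point): middle of the blue grip of the probe, a round bar 26 mm across and 72 mm long, upright while in the stand (own z up). Below the grip (36 mm below this point) is a steel collar 42 mm across and 8 mm high, then a nose 18 mm across, 50 mm long; the sprung tip at the end of it lies 120 mm below this point when not pressed. 160 g. It hangs by the collar in the stand
- probe_tip (a point): lowest point of the probe's sprung tip (a red ball 9 mm across), on the probe's axis; it moves with the plunger
- plunger (a joint): how far the probe's sprung tip is pushed in, m: 0 free, 0.014 at its stop. Spring: about 0.9 N to start, then 0.45 N per mm (7 N at the stop)
- stand: fixed probe stand, origin at the centre of its underside. A black plate 60 x 90 x 10 mm with its top 110 mm above the bench, on a foot, has a square hole 29 x 29 mm right through its middle; the probe's nose hangs in it and the collar rests on the plate
- stand_grip (a point): the place of the middle of the probe's grip when the probe hangs in the stand, 154 mm above the bench, straight above the hole
- tray: fixed open grey tray, 120 (own x, away from the robot) x 200 (own y, to the left) x 35 mm high, walls and floor 4 mm; origin at the centre of its underside
- marker_mid (a point): centre of the red marker puck, a cylinder 40 mm across and 30 mm high, 90 g, standing flat on the bench (own z up)
- contactor_white_mid (a point): white contactor, a stepped block 50 (own x) x 45 (own y) x 57 mm, 220 g; lower 30 mm is 50 x 45, above that 34 (x) x 45 (y); the point is on its upright axis, 28 mm above its underside. Take it from above across its 45 mm sides (fingers closing along its own y, which lies roughly along the bed's x at the start). May be absent
- contactor_dark_mid (a point): dark grey contactor, a stepped block 50 (own x) x 45 (own y) x 57 mm, 220 g; lower 30 mm is 50 x 45, above that 34 (x) x 45 (y); the point is on its upright axis, 28 mm above its underside. Take it from above across its 45 mm sides (fingers closing along its own y, which lies roughly along the bed's x at the start). May be absent
- solder_reel_mid (a point): reel with red flanges 56 mm across and a 40 mm core, 34 mm high, 240 g, standing on a flange (own z up); the point is its centre. Take it from above across both flanges. May be absent
There are look-alikes about, which are no part of the job. Of the things that look like the part that bears probe_grip, the larger one is meant. Of the things that look like the part that bears marker_mid, the larger one is meant.

How it is judged:
By the outcome, as a careful person would: the job done as asked, in the order asked, and still so for the second after the job is handed in, with the robot touching nothing.
Of contactor_white, contactor_dark, solder_reel only 1 to 3 are there at a start; the rules pass over those that are not, and their reading is None.
At some moment in a run one of contactor_white, contactor_dark, solder_reel may be knocked a few centimetres aside while the robot is not near it.
It also fails if it takes over 210 s, if anything falls off the work surface, if the arm or the gripper's body presses on something with over 40 N, if the wrist force passes 120 N, or if a joint passes its speed limit or range.

### The arm

A 7-joint arm with a two-finger parallel gripper is mounted at the origin on a cart in front of the work surface, level with it; the furniture and walls round the work are solid. World frame = base frame: x ahead of the robot, y to its left, z up, the work surface at z = 0. Lengths are in mm, angles in degrees, forces in N, time in s.
With the tool pointing down it reaches from about 350 to 900 mm from the base axis. Payload 19.9 kg.
Tool frame: the origin (TCP) lies at the very end of the fingers, on their centre line; the grasp point (between the pads) lies 19 mm behind it; z points along the fingers, y is the line along which they close (so a half turn about z gives the same grasp; the last joint's range is limited). The gripper opens to 94 mm and grips with 3 to 60 N. Pads are 16 mm wide; open, the fingers measure 119 mm over their backs; the gripper's body (75 mm by 177 mm) begins 78 mm behind the grasp point.
Start: joints at [63.111, 23.915, -0.59, 92.452, 0.269, 63.638, -3.037], TCP at [259.285, -568.656, 205.425] pointing down, gripper open.
Joint ranges: [-161.28, 161.28], [-22.2, 115.67], [-73.04, 71.86], [3.21, 147.25], [-68.34, 248.33], [10.77, 114.83], [-161.83, 161.83]. Speed limits (degrees/s): [108.29, 108.29, 136.94, 136.94, 172.46, 172.46, 172.46].

### API

Orientations are given as a 3x3 rotation matrix whose columns are the frame's x, y, z axes.
In Python, from station import robot gives the robot as it stands.
- The arm moves only by the tool jog_arm, never from a script. Its arguments are lists of equal length, an entry for each row: "travel": the shift along the world's x, y, z in mm, a list of three; "twist": the turn about the world's z in degrees. In form: {"travel": [[dx, dy, dz], ...], "twist": [twist, ...]}. A call has 1 to 12 rows; each row is the pose to reach, as a shift and turn from the pose commanded when the call began; what a row does not reach only later rows make up. A row lasts 1/10 s, in which the tool goes at most 50 mm and 8.59 degrees, less where a joint would pass 70% of its speed; a pose out of reach is approached as far as the arm can. A call with a gripper value outside its range is refused whole. "jaw" is the gripper's target within -1 to 1 (fully open at 1, half-way at 0, shut at -1), set as the call begins (left out, the last holds). The fingers move at their own pace and stop on an object; the grip force is fixed at half the most. Time passes only in rows, so rows that repeat a pose let the fingers close. It gives the time, the measured TCP pose, the force, the opening and the grip force at its end, in the units of the state.
- robot.read_state(): the state, without advancing time (a new reading comes with each control period).
- robot.read_camera(name): name is "side" or "top"; returns a dict with "frame" (480x640x3 uint8, blue, green, red), "fx", "fy", "cx", "cy" (pixels), "rvec" (rotation vector, rad) and "tvec" (3), from world to camera coordinates, as OpenCV has them. Camera axes: x right, y down, z forward; pixel columns grow to the right and rows downward; lengths in mm; the calibration is good to about 2 mm. A picture is of the moment at which its call begins. There is no depth.
- robot.job_done(): hands the job in; it is judged then, once.
The state is a dict: "clock": time; "qpos": joint angles; "qvel": joint speeds; "effort": joint torques, N m; "eef_pos": TCP position; "ee_rot": TCP orientation; "ft_force": force on the tool from outside, world axes, zero at the start; "torque": the same for the moment, N m; "finger_gap": finger opening in mm; "grasp_force": force on a finger pad.
Only numpy, scipy, OpenCV 4.12 (cv2) and the standard library are available. Lean on these libraries where they do the work, as an engineer would, in place of code of your own. Each camera call takes 0.05 s, during which the arm holds its last target. There are 200 camera calls.

## Working session

There is one attempt and no reset: what is moved stays moved. The work goes in short steps, Python scripts to look and compute and a tool call to move; the robot and the scene stay as the last step left them, time stands still between calls to the robot, and variables do not carry over. Pictures are saved under pics/ and viewed, at most 14 in all, crops included, and the job is handed in when it is done.

Besides the shell and the picture viewer there is one more tool, called after "Request:" by a JSON object that holds its "fn" and its "kwargs". jog_arm: Moves the arm, as the interface text tells. Its arguments: {"type":"object","properties":{"travel":{"type":"array"},"twist":{"type":"array"},"jaw":{"type":"number"}},"required":["travel","twist"]}

```bash
ls; mkdir -p pics; cat > h.py <<'E'
import numpy as np, cv2
from station import robot
def cam(n,save=None):
    c=robot.read_camera(n)
    if save: cv2.imwrite('pics/'+save,c['frame'])
    R,_=cv2.Rodrigues(np.array(c['rvec'],float)); c['R']=R; c['t']=np.array(c['tvec'],float).ravel()
    c['C']=-R.T@c['t']; return c
def ray(c,u,v):
    return c['R'].T@np.array([(u-c['cx'])/c['fx'],(v-c['cy'])/c['fy'],1.])
def onz(c,u,v,z):
    d=ray(c,u,v); return c['C']+d*(z-c['C'][2])/d[2]
def proj(c,p):
    q=c['R']@np.array(p,float)+c['t']; return np.array([c['fx']*q[0]/q[2]+c['cx'],c['fy']*q[1]/q[2]+c['cy']])
def tri(c1,p1,c2,p2):
    d1=ray(c1,*p1);d2=ray(c2,*p2)
    s=np.linalg.lstsq(np.c_[d1,-d2],c2['C']-c1['C'],rcond=None)[0]
    a=c1['C']+s[0]*d1;b=c2['C']+s[1]*d2
    return (a+b)/2,np.linalg.norm(a-b)
E
python3 - <<'E'
from h import *
for n in('side','top'):
    c=cam(n,n+'1.png');print(n,c['C'].round(),c['R'][2].round(2),c['fx'])
s=robot.read_state();print(s['eef_pos'],s['ee_rot'],s['ft_force'],s['finger_gap'],s['clock'])
E
```

```text
pics
side [631. 648. 842.] [-0.13 -0.68 -0.73] 542.3283756245395
top [ 335.  -15. 1014.] [ 0.2  -0.03 -0.98] 452.53194761734335
[ 259.16095756 -568.38459474  204.91528043] [[ 9.09874473e-01  4.14883338e-01 -5.08423047e-04]
 [ 4.14883641e-01 -9.09874019e-01  9.12693806e-04]
 [-8.39394679e-05 -1.04137320e-03 -9.99999454e-01]] [-0.01884747 -0.05196625 -0.40132726] 93.87619179352565 0.1
```

View pics/top1.png

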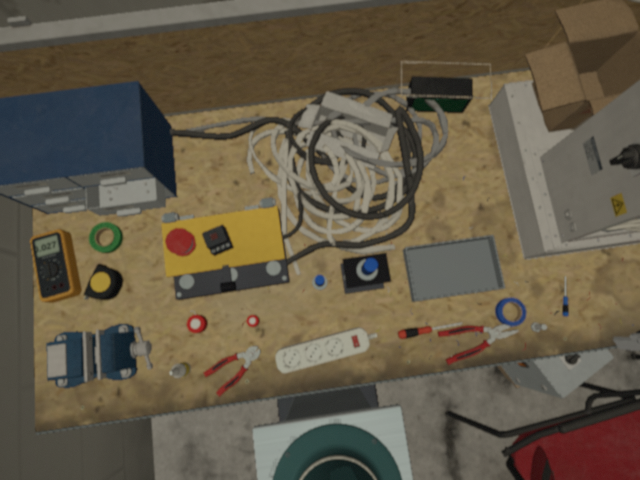

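View pics/side1.png

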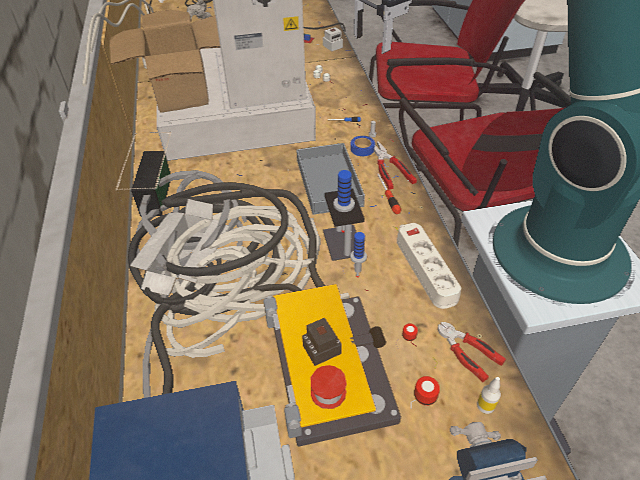

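The top view shows the yellow guard (225,240) with the red reel (180,241) and the dark contactor (217,240) on it. There is no white contactor.

Candidates:
- **Probes:** blue at (369,265), hanging in the black stand, and a smaller free one at (320,281). The larger one, in the stand, is meant.
- **Pucks:** red at (197,324) and a smaller one at (253,321). The left, larger one is meant.
- **Tray:** grey, at (453,268).

Next I'll measure these and check them in a close crop.

```bash
cat > m.py <<'E'
from h import *
def blobs(c,lo,hi,box,amin=30,hue2=None):
    hsv=cv2.cvtColor(c['frame'],cv2.COLOR_BGR2HSV);m=cv2.inRange(hsv,lo,hi)
    if hue2: m|=cv2.inRange(hsv,*hue2)
    k=np.zeros_like(m);x0,y0,x1,y1=box;k[y0:y1,x0:x1]=m[y0:y1,x0:x1]
    cs=[q for q in cv2.findContours(k,cv2.RETR_EXTERNAL,cv2.CHAIN_APPROX_NONE)[0] if cv2.contourArea(q)>=amin]
    return sorted(cs,key=cv2.contourArea,reverse=True)
RED=((0,120,70),(8,255,255)); RED2=((172,120,70),(180,255,255))
E
python3 - <<'E'
from m import *
t=cam('top');s=cam('side')
y=blobs(t,(20,120,100),(35,255,255),(140,190,310,300))[0]
h=cv2.convexHull(y); r=cv2.minAreaRect(h);b=cv2.boxPoints(r);print('guard',[onz(t,*p,74)[:2].round(1).tolist() for p in b],onz(t,*r[0],74)[:2].round(1))
for c in blobs(t,*RED,(150,200,290,345),30,RED2):
    (u,v),rad=cv2.minEnclosingCircle(c);print('red',u,v,rad,cv2.contourArea(c),'z30',onz(t,u,v,30).round(1),'z108',onz(t,u,v,108).round(1))
g=blobs(t,(0,0,90),(180,80,255),(395,225,510,310),500)
hsv=cv2.cvtColor(t['frame'],cv2.COLOR_BGR2HSV)
print('trayhsv',hsv[270,450],'bedhsv',hsv[283,205],'bench',hsv[300,540],'pads',hsv[283,185],'cont',hsv[240,215])
for n,c in(('top',t),('side',s)):
  for q in blobs(c,(100,130,60),(125,255,255),(300,150,400,300),20):
    r=cv2.minAreaRect(q);print(n,'blue',r,cv2.contourArea(q))
a=cv2.resize(t['frame'][195:345,150:310],None,fx=4.5,fy=4,interpolation=cv2.INTER_CUBIC)
A=cv2.resize(t['frame'][195:345,150:350],None,fx=4,fy=4,interpolation=cv2.INTER_CUBIC)
cv2.imwrite('pics/crop1.png',A)
A=cv2.resize(t['frame'][220:320,300:510],None,fx=3.8,fy=3.8,interpolation=cv2.INTER_CUBIC)
cv2.imwrite('pics/crop2.png',A)
E
```

```text
guard [[598.2, 300.9], [604.2, 42.3], [484.0, 38.6], [479.3, 291.0]] [540.7 168.8]
red 180.3333282470703 241.8333282470703 14.610795021057129 557.0 z30 [560.1 267.5  30. ] z108 [542.3 245.1 108. ]
red 196.5 324.0 9.962529182434082 262.5 z30 [377.5 247.2  30. ] z108 [374.2 226.3 108. ]
red 252.5 320.5 6.041623115539551 101.0 z30 [368.1 128.3  30. ] z108 [365.5 116.9 108. ]
trayhsv [ 53  10 102] bedhsv [ 0  0 56] bench [ 20 102 133] pads [ 49  16 127] cont [23 20 51]
top blue ((370.70001220703125, 265.1000061035156), (12.969194412231445, 15.652474403381348), 26.56505012512207) 155.5
top blue ((319.5, 280.0), (8.0, 7.0), 90.0) 49.5
side blue ((344.0, 176.0), (12.0, 12.0), 90.0) 120.5
side blue ((361.5, 152.5), (5.0, 21.0), 90.0) 82.0
side blue ((359.5, 238.5), (13.0, 9.0), 90.0) 72.5
side blue ((343.5, 201.0), (8.0, 11.0), 90.0) 45.0
side blue ((343.85174560546875, 184.77931213378906), (12.124641418457031, 4.567501544952393), 4.763641834259033) 28.5
side blue ((344.0, 194.0), (4.0, 12.0), 90.0) 22.0
side blue ((343.87298583984375, 189.39755249023438), (12.131789207458496, 3.711965322494507), 5.19442892074585) 22.0
```

View pics/crop1.png

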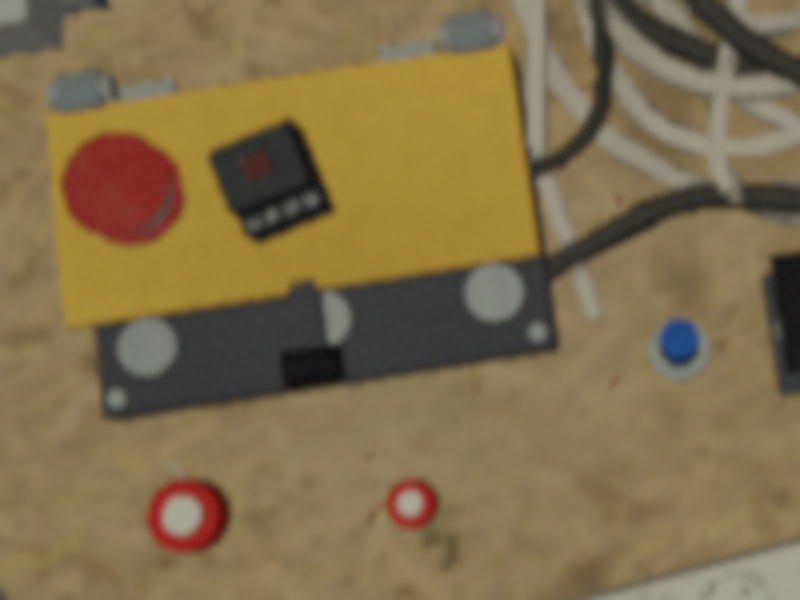

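View pics/crop2.png

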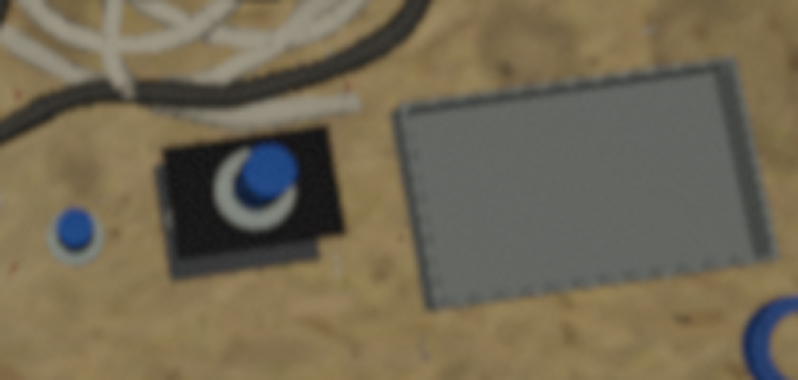

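The crops confirm the choices: larger probe in the stand at crop2 (265,172), larger puck at crop1 (187,515), and pads 1 and 5 in view at crop1 (147,347) and (493,292).

```bash
python3 - <<'E'
from m import *
t=cam('top');s=cam('side')
f=lambda x,y,z:onz(t,150+x/4-.5+.125,195+y/4-.375,z)[:2].round(1)
g=lambda x,y,z:onz(t,300+x/3.8-.37,220+y/3.8-.37,z)[:2].round(1)
print('guard',[f(*p,74).tolist() for p in[(47,115),(510,45),(538,258),(67,325)]])
P1=f(147,347,31);P5=f(493,292,31);print('pads',P1,P5,P1-P5,np.linalg.norm(P1-P5))
print('bedcorn',f(105,415,25),f(556,347,25),'handle',f(312,366,81))
ly=(P1-P5)/np.linalg.norm(P1-P5);print('yaw',np.degrees(np.arctan2(-ly[0],ly[1])))
print('reel top',f(118,185,108));print('marker',f(187,515,28))
print('cont top',[f(*p,131).tolist() for p in[(212,157),(292,121),(322,185),(245,220)]])
print('plate110',[g(*p,110).tolist() for p in[(163,150),(327,128),(344,232),(181,260)]])
print('collar118',g(256,190,118),'griptop190',g(271,168,190))
print('tray35',[g(*p,35).tolist() for p in[(393,106),(737,60),(776,256),(430,308)]])
u=cv2.resize(s['frame'][270:450,250:450],None,fx=3.3,fy=3.3,interpolation=cv2.INTER_CUBIC);cv2.imwrite('pics/crop3.png',u)
E
```

```text
guard [[595.6, 291.6], [599.6, 43.3], [483.0, 42.6], [482.2, 289.1]]
pads [471. 261.] [474.6  71.9] [ -3.6 189.1] 189.13426447896742
bedcorn [438.3 288.1] [440.6  41.9] handle [442.5 163.9]
yaw 1.0906393069230929
reel top [544.6 247.3]
marker [378.9 247.8]
cont top [[547.0, 193.3], [559.7, 152.2], [525.2, 140.6], [513.0, 180.0]]
plate110 [[460.9, -76.2], [460.4, -164.5], [404.6, -164.0], [402.1, -76.9]]
collar118 [ 432.1 -120.8] griptop190 [ 433.9 -121.2]
tray35 [[478.2, -216.8], [477.0, -419.9], [362.6, -417.4], [361.3, -217.2]]
```

View pics/crop3.png

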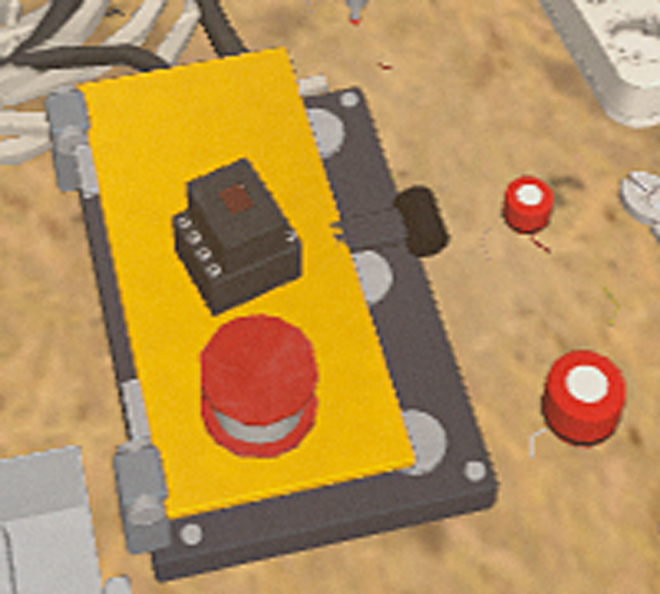

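The crop shows the contactor's steps facing towards and away from the robot. Its 45 mm axis therefore lies along about (-0.29, 0.95) in world, with its centre near (536,166). The reel is the rim-flanged one at about (544,247). I'll take the reel first, closing along x.

Request:
{"fn": "jog_arm", "kwargs": {"travel": [[0, 0, 48], [10, 40, 95], [25, 85, 95], [40, 130, 95], [55, 175, 95], [70, 220, 95], [90, 265, 95], [110, 310, 95], [130, 355, 95], [150, 400, 95], [165, 440, 95], [175, 470, 95]], "twist": [0, 0, 6, 12, 18, 24, 30, 36, 42, 48, 54, 60], "jaw": 1}}

```text
clock: 1.5
eef_pos: [434.9, -95.9, 300.7]
ee_rot: [[0.089, 0.996, 0.0], [0.996, -0.089, -0.0], [-0.0, 0.001, -1.0]]
ft_force: [-1.1, 0.2, 0.7]
finger_gap: 94.1
grasp_force: 0.0
```

Request:
{"fn": "jog_arm", "kwargs": {"travel": [[10, 40, 0], [22, 80, 0], [36, 125, 0], [52, 170, 0], [68, 215, 0], [82, 260, 0], [96, 305, 0], [110, 346, 0], [110, 346, -48], [110, 346, -96], [110, 346, -140], [110, 346, -140]], "twist": [1, 2, 3, 4, 5, 5, 5, 5, 5, 5, 5, 5]}}

```text
clock: 2.7
eef_pos: [541.8, 245.8, 155.6]
ee_rot: [[0.008, 1.0, -0.008], [1.0, -0.008, -0.003], [-0.003, -0.008, -1.0]]
ft_force: [-0.4, -1.1, 0.0]
finger_gap: 94.2
grasp_force: 0.0
```

```bash
python3 - <<'E'
from m import *
s=cam('side','side2.png');st=robot.read_state();print(st['eef_pos'],st['qpos'])
E
```

```text
[543.30380477 246.88869145 159.25016452] [  2.0209255   28.77516062 -39.103288    98.0118333   20.29377439
  60.72529514 -44.24259976]
```

View pics/side2.png

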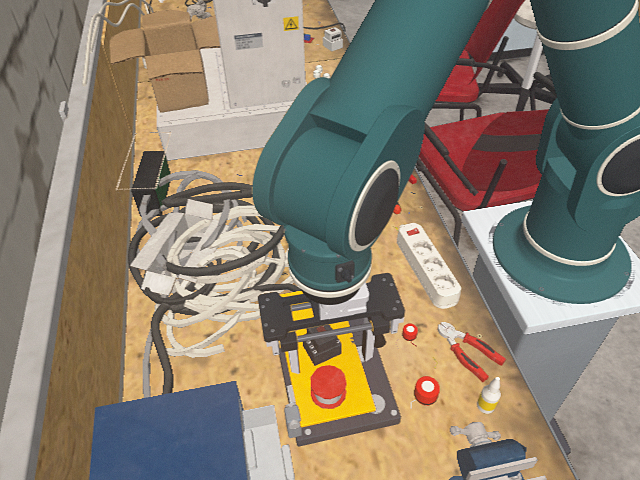

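Request:
{"fn": "jog_arm", "kwargs": {"travel": [[0, 0, -25], [0, 0, -50], [0, 0, -70], [0, 0, -81], [0, 0, -81], [0, 0, -81]], "twist": [0, 0, 0, 0, 0, 0]}}

```text
clock: 3.35
eef_pos: [545.2, 247.8, 81.2]
ee_rot: [[0.009, 1.0, 0.002], [1.0, -0.009, 0.001], [0.001, 0.002, -1.0]]
ft_force: [-1.1, 0.5, 0.8]
finger_gap: 93.9
grasp_force: 0.0
```

Request:
{"fn": "jog_arm", "kwargs": {"travel": [[0, 0, 0], [0, 0, 0], [0, 0, 0], [0, 0, 0], [0, 0, 0], [0, 0, 0], [0, 0, 0], [0, 0, 0]], "twist": [0, 0, 0, 0, 0, 0, 0, 0], "jaw": -1}}

```text
clock: 4.15
eef_pos: [544.4, 247.4, 79.5]
ee_rot: [[0.009, 1.0, 0.0], [1.0, -0.009, 0.0], [0.0, 0.0, -1.0]]
ft_force: [0.9, -1.3, 2.0]
finger_gap: 54.1
grasp_force: 30.0
```

Request:
{"fn": "jog_arm", "kwargs": {"travel": [[0, 0, 40], [0, 0, 90], [-5, -15, 135], [-14, -55, 160], [-24, -100, 180], [-33, -145, 190], [-42, -190, 200], [-51, -235, 200], [-60, -280, 200], [-69, -325, 200], [-78, -370, 200], [-87, -415, 200]], "twist": [0, 0, 0, 0, 0, 0, 0, 0, 0, 0, 0, 0]}}

```text
clock: 5.35
eef_pos: [456.3, -169.2, 279.3]
ee_rot: [[0.008, 1.0, -0.0], [1.0, -0.008, -0.0], [-0.0, -0.0, -1.0]]
ft_force: [1.1, -0.4, -2.5]
finger_gap: 54.2
grasp_force: 30.0
```

Request:
{"fn": "jog_arm", "kwargs": {"travel": [[-10, -45, 0], [-19, -90, 0], [-28, -135, 0], [-36, -175, 0], [-38, -200, -20], [-38, -200, -70], [-38, -200, -120], [-38, -200, -170], [-38, -200, -210], [-38, -200, -240], [-38, -200, -240], [-38, -200, -240]], "twist": [0, 0, 0, 0, 0, 0, 0, 0, 0, 0, 0, 0]}}

```text
clock: 6.55
eef_pos: [419.5, -367.5, 40.0]
ee_rot: [[0.008, 1.0, -0.0], [1.0, -0.008, 0.001], [0.001, -0.0, -1.0]]
ft_force: [0.4, -0.0, -1.7]
finger_gap: 54.3
grasp_force: 30.0
```

Request:
{"fn": "jog_arm", "kwargs": {"travel": [[0, 0, -15], [0, 0, -24], [0, 0, -28], [0, 0, -28], [0, 0, -28]], "twist": [0, 0, 0, 0, 0]}}

```text
clock: 7.05
eef_pos: [419.5, -367.8, 11.7]
ee_rot: [[0.009, 1.0, 0.0], [1.0, -0.009, -0.0], [-0.0, 0.0, -1.0]]
ft_force: [-0.0, -0.3, -1.7]
finger_gap: 54.2
grasp_force: 30.0
```

Request:
{"fn": "jog_arm", "kwargs": {"travel": [[0, 0, 0], [0, 0, 0], [0, 0, 0], [0, 0, 0], [0, 0, 40], [0, 0, 90], [0, 0, 140], [0, 0, 190], [0, 0, 240], [0, 0, 280]], "twist": [0, 0, 0, 0, 0, 0, 0, 0, 0, 0], "jaw": 0.4}}

```text
clock: 8.05
eef_pos: [419.4, -367.6, 294.7]
ee_rot: [[0.008, 1.0, 0.002], [1.0, -0.008, -0.002], [-0.002, 0.002, -1.0]]
ft_force: [0.2, -0.3, -0.7]
finger_gap: 65.6
grasp_force: 0.0
```

```bash
python3 - <<'E'
from m import *
t=cam('top','top2.png');s=cam('side')
for c in blobs(t,*RED,(400,220,510,310),30,RED2):
    (u,v),r=cv2.minEnclosingCircle(c);print(u,v,r,onz(t,u,v,38))
A=cv2.resize(t['frame'][195:275,150:310],None,fx=5,fy=5,interpolation=cv2.INTER_CUBIC)
cv2.imwrite('pics/crop4.png',A)
E
```

```text
472.8999938964844 265.70001220703125 14.286467552185059 [ 417.06769413 -359.6063377    38.        ]
```

View pics/crop4.png

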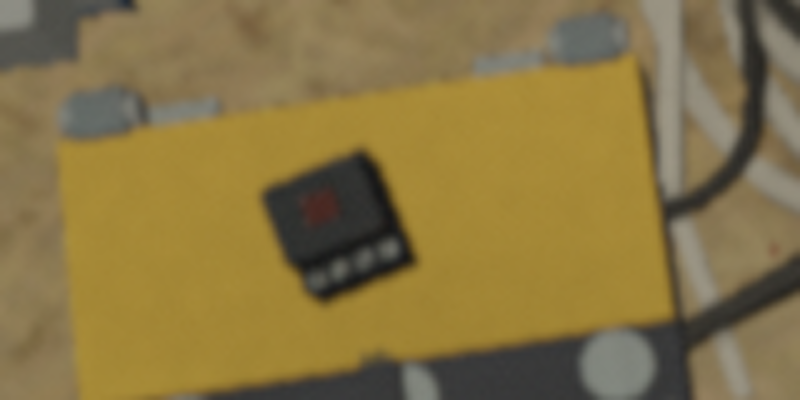

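```bash
python3 - <<'E'
from m import *
t=cam('top')
f=lambda x,y,z:onz(t,150+x/5-.4,195+y/5-.4,z)[:2]
P=[f(*p,131) for p in[(263,192),(364,150),(396,222),(295,264)]]
print(np.round(P,1),np.mean(P,0).round(1),(P[1]-P[0]).round(1),(P[3]-P[0]).round(1),(f(320,208,131)).round(1))
E
```

```text
[[548.9 194. ]
 [560.3 152.6]
 [529.4 142.8]
 [518.1 184. ]] [539.2 168.4] [ 11.5 -41.4] [-30.8 -10. ] [539.2 172.2]
```

Request:
{"fn": "jog_arm", "kwargs": {"travel": [[9, 40, 0], [18, 85, 0], [28, 130, 0], [38, 175, 0], [48, 220, 0], [58, 265, 0], [68, 310, 0], [78, 355, 0], [88, 400, 0], [98, 445, 0], [109, 490, 0], [120, 537, 0]], "twist": [8, 16, 24, 32, 40, 48, 56, 64, 72, 80, 88, 96], "jaw": 1}}

```text
clock: 9.4
eef_pos: [539.1, 170.7, 290.4]
ee_rot: [[-0.995, -0.101, -0.001], [-0.101, 0.995, -0.0], [0.001, -0.0, -1.0]]
ft_force: [1.0, -0.5, 0.1]
finger_gap: 93.6
grasp_force: 0.0
```

Request:
{"fn": "jog_arm", "kwargs": {"travel": [[0, 0, 0], [0, 0, 0], [0, 0, -40], [0, 0, -85], [0, 0, -130], [0, 0, -165], [0, 0, -190], [0, 0, -203], [0, 0, -208], [0, 0, -208], [0, 0, -208]], "twist": [5, 9, 9, 9, 9, 9, 9, 9, 9, 9, 9]}}

```text
clock: 10.5
eef_pos: [539.8, 169.6, 84.4]
ee_rot: [[-0.968, -0.251, 0.001], [-0.251, 0.968, 0.0], [-0.001, -0.0, -1.0]]
ft_force: [-0.5, 0.7, -0.9]
finger_gap: 93.9
grasp_force: 0.0
```

Request:
{"fn": "jog_arm", "kwargs": {"travel": [[0, 0, 0], [0, 0, 0], [0, 0, 0], [0, 0, 0], [0, 0, 0], [0, 0, 0], [0, 0, 0], [0, 0, 0]], "twist": [0, 0, 0, 0, 0, 0, 0, 0], "jaw": -1}}

```text
clock: 11.3
eef_pos: [539.3, 169.5, 83.4]
ee_rot: [[-0.968, -0.251, 0.0], [-0.251, 0.968, 0.0], [-0.0, 0.0, -1.0]]
ft_force: [0.1, 0.9, 0.3]
finger_gap: 45.0
grasp_force: 30.0
```

Request:
{"fn": "jog_arm", "kwargs": {"travel": [[0, 0, 40], [0, 0, 90], [-5, -15, 135], [-14, -55, 160], [-24, -100, 180], [-33, -145, 190], [-42, -190, 200], [-51, -235, 200], [-60, -280, 200], [-69, -325, 200], [-78, -370, 200], [-87, -410, 200]], "twist": [0, 0, -1, -3, -5, -7, -9, -11, -13, -14, -14, -14]}}

```text
clock: 12.5
eef_pos: [451.2, -242.9, 283.3]
ee_rot: [[-1.0, -0.008, -0.0], [-0.008, 1.0, -0.001], [0.0, -0.0, -1.0]]
ft_force: [1.0, 0.6, -2.2]
finger_gap: 44.7
grasp_force: 30.0
```

Request:
{"fn": "jog_arm", "kwargs": {"travel": [[-16, -14, 0], [-32, -28, -30], [-32, -28, -80], [-32, -28, -130], [-32, -28, -180], [-32, -28, -220], [-32, -28, -245], [-32, -28, -262], [-32, -28, -269], [-32, -28, -269], [-32, -28, -269]], "twist": [0, 0, 0, 0, 0, 0, 0, 0, 0, 0, 0]}}

```text
clock: 13.6
eef_pos: [420.5, -268.8, 14.9]
ee_rot: [[-1.0, -0.009, 0.0], [-0.009, 1.0, -0.0], [-0.0, -0.0, -1.0]]
ft_force: [0.0, -0.1, -1.9]
finger_gap: 44.8
grasp_force: 30.0
```

Request:
{"fn": "jog_arm", "kwargs": {"travel": [[0, 0, 0], [0, 0, 0], [0, 0, 0], [0, 0, 0], [0, 0, 40], [0, 0, 90], [0, 0, 140], [0, 0, 190], [0, 0, 240], [0, 40, 270], [0, 85, 270], [0, 130, 270]], "twist": [0, 0, 0, 0, 0, 0, 0, 0, 0, 0, 0, 0], "jaw": 0.17}}

```text
clock: 14.8
eef_pos: [420.3, -137.3, 285.2]
ee_rot: [[-1.0, -0.008, 0.001], [-0.008, 1.0, -0.002], [-0.001, -0.002, -1.0]]
ft_force: [1.3, 0.2, -0.6]
finger_gap: 54.9
grasp_force: 0.0
```

```bash
python3 - <<'E'
from m import *
t=cam('top','top3.png');s=cam('side','side3.png')
A=np.hstack([cv2.resize(t['frame'][190:330,150:310],None,fx=2.5,fy=2.5),cv2.resize(t['frame'][200:340,360:520],None,fx=2.5,fy=2.5)])
cv2.imwrite('pics/crop5.png',A)
E
```

```text
(no output)
```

View pics/crop5.png

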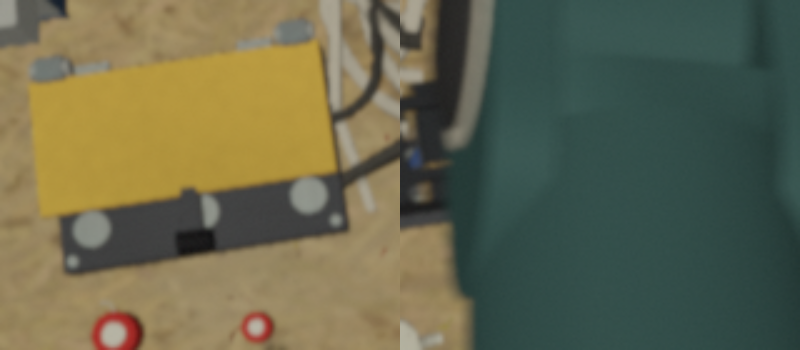

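The guard is clear. Next is the handle at about (443,164.7), z 70.

Request:
{"fn": "jog_arm", "kwargs": {"travel": [[3, 40, 0], [6, 85, 0], [10, 130, 0], [13, 175, 0], [17, 220, 0], [20, 265, 0], [22, 303, 0], [22, 303, -45], [22, 303, -90], [22, 303, -130], [22, 303, -140], [22, 303, -140]], "twist": [0, 0, 0, 0, 0, 0, 0, 0, 0, 0, 0, 0], "jaw": 1}}

```text
clock: 16.1
eef_pos: [441.9, 164.5, 144.2]
ee_rot: [[-1.0, -0.01, -0.002], [-0.01, 1.0, 0.0], [0.002, 0.0, -1.0]]
ft_force: [-0.0, 0.1, 0.9]
finger_gap: 93.8
grasp_force: 0.0
```

Request:
{"fn": "jog_arm", "kwargs": {"travel": [[0, 0, -30], [0, 0, -60], [0, 0, -80], [0, 0, -90], [0, 0, -93], [0, 0, -93], [0, 0, -93]], "twist": [0, 0, 0, 0, 0, 0, 0]}}

```text
clock: 16.8
eef_pos: [443.1, 164.5, 52.6]
ee_rot: [[-1.0, -0.009, 0.002], [-0.009, 1.0, 0.0], [-0.002, 0.0, -1.0]]
ft_force: [0.2, 0.3, 0.0]
finger_gap: 94.0
grasp_force: 0.0
```

Request:
{"fn": "jog_arm", "kwargs": {"travel": [[0, 0, 0], [0, 0, 0], [0, 0, 0], [0, 0, 0], [0, 0, 0], [0, 0, 0], [0, 0, 0], [0, 0, 0], [0, 0, 0]], "twist": [0, 0, 0, 0, 0, 0, 0, 0, 0], "jaw": -1}}

```text
clock: 17.7
eef_pos: [442.3, 166.3, 51.7]
ee_rot: [[-1.0, -0.01, 0.001], [-0.01, 1.0, 0.003], [-0.001, 0.003, -1.0]]
ft_force: [-0.2, 13.1, -3.2]
finger_gap: 29.6
grasp_force: 30.0
```

```bash
python3 - <<'E'
import numpy as np
th=np.arange(1,25)*0.0808
for a,b in((th[:12],0),(th[12:],th[11])):
    print([[round(165*(np.cos(b)-np.cos(x))),round(2.6*(np.cos(b)-np.cos(x))),round(165*(np.sin(x)-np.sin(b)))] for x in a])
E
```

```text
[[1, 0, 13], [2, 0, 27], [5, 0, 40], [9, 0, 52], [13, 0, 65], [19, 0, 77], [26, 0, 88], [33, 1, 99], [42, 1, 110], [51, 1, 119], [61, 1, 128], [72, 1, 136]]
[[11, 0, 7], [23, 0, 13], [35, 1, 18], [48, 1, 23], [61, 1, 26], [74, 1, 28], [87, 1, 29], [101, 2, 29], [114, 2, 28], [127, 2, 25], [140, 2, 22], [153, 2, 18]]
```

Request:
{"fn": "jog_arm", "kwargs": {"travel": [[1, 2, 13], [2, 2, 27], [5, 2, 40], [9, 2, 52], [13, 2, 65], [19, 2, 77], [26, 2, 88], [33, 3, 99], [42, 3, 110], [51, 3, 119], [61, 3, 128], [72, 3, 136]], "twist": [0, 0, 0, 0, 0, 0, 0, 0, 0, 0, 0, 0]}}

```text
clock: 18.9
eef_pos: [514.7, 167.5, 188.1]
ee_rot: [[-1.0, -0.009, -0.001], [-0.009, 1.0, 0.0], [0.001, 0.0, -1.0]]
ft_force: [-1.3, 4.5, -6.0]
finger_gap: 29.9
grasp_force: 30.0
```

Request:
{"fn": "jog_arm", "kwargs": {"travel": [[11, 0, 7], [23, 0, 13], [35, 1, 18], [48, 1, 23], [61, 1, 26], [74, 1, 28], [87, 1, 29], [101, 2, 29], [114, 2, 28], [127, 2, 25], [140, 2, 22], [153, 2, 18]], "twist": [0, 0, 0, 0, 0, 0, 0, 0, 0, 0, 0, 0]}}

```text
clock: 20.1
eef_pos: [669.1, 170.1, 207.4]
ee_rot: [[-1.0, -0.009, 0.003], [-0.009, 1.0, 0.002], [-0.003, 0.002, -1.0]]
ft_force: [-0.4, 4.0, 10.0]
finger_gap: 29.5
grasp_force: 30.0
```

Request:
{"fn": "jog_arm", "kwargs": {"travel": [[2, 0, -1], [4, 0, -2], [4, 0, -2], [4, 0, -2]], "twist": [0, 0, 0, 0]}}

```text
clock: 20.5
eef_pos: [673.4, 170.2, 205.7]
ee_rot: [[-1.0, -0.008, 0.004], [-0.008, 1.0, 0.002], [-0.004, 0.002, -1.0]]
ft_force: [5.5, 3.7, 9.9]
finger_gap: 29.3
grasp_force: 30.0
```

```bash
python3 - <<'E'
from m import *
s=cam('side')
a=s['frame'][150:480,120:480]
cv2.imwrite('pics/crop6.png',cv2.resize(a,None,fx=1.8,fy=1.8,interpolation=cv2.INTER_CUBIC))
for h in(608,612):
  for th in(1.85,1.92): print(h,th,[proj(s,(h-165*np.cos(th),167+dy,70+165*np.sin(th))).round(1).tolist() for dy in(0,)],[(proj(s,(h-125*np.cos(th),168+dy,70+125*np.sin(th)))-[120,150])*1.8 for dy in (-125,125)])
E
```

```text
608 1.85 [[241.2, 300.5]] [array([220.99022869, 187.11615778]), array([257.89570711, 435.6004801 ])]
608 1.92 [[233.8, 303.4]] [array([212.16169834, 190.60066715]), array([246.9308127 , 439.59149943])]
612 1.85 [[238.4, 301.0]] [array([216.56918579, 187.82866367]), array([252.4526473 , 436.65857288])]
612 1.92 [[231.0, 303.9]] [array([207.74016584, 191.31443546]), array([241.48693959, 440.65107055])]
```

View pics/crop6.png

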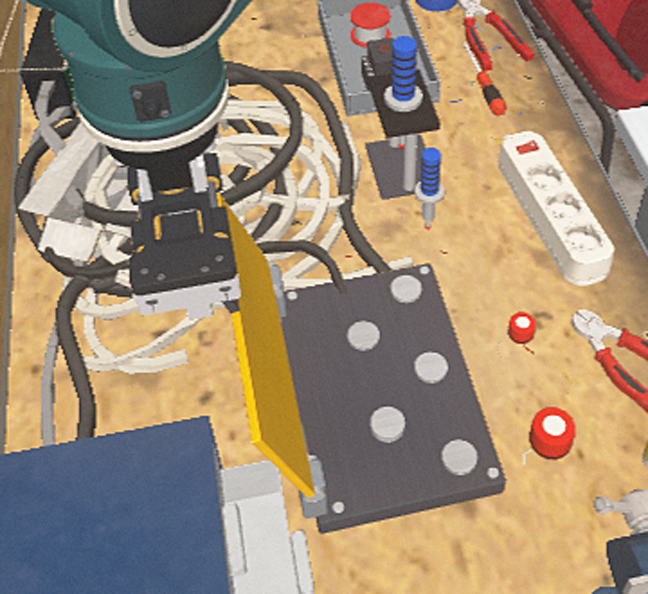

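The guard is leaning back and the tray holds both parts. I'll push a little more to confirm the stop.

Request:
{"fn": "jog_arm", "kwargs": {"travel": [[3, 0, -1], [6, 0, -2], [6, 0, -2], [6, 0, -2]], "twist": [0, 0, 0, 0]}}

```text
clock: 20.95
eef_pos: [679.1, 170.3, 203.3]
ee_rot: [[-1.0, -0.009, 0.004], [-0.009, 1.0, 0.002], [-0.004, 0.002, -1.0]]
ft_force: [5.1, 5.0, 7.8]
finger_gap: 29.6
grasp_force: 30.0
```

```bash
python3 - <<'E'
from m import *
t=cam('top','top4.png');s=cam('side','side4.png')
for n,c,box in(('t',t,(150,190,310,310)),('s',s,(270,290,420,450))):
  for q in blobs(c,(0,0,85),(180,55,255),box,60):
    (u,v),(a,b),ang=cv2.fitEllipse(q);print(n,round(u,1),round(v,1),round(a,1),round(b,1),onz(c,u,v,31)[:2].round(1))
E
```

```text
t 223.6 202.9 13.9 33.6 [635.2 164.3]
t 229.8 274.3 15.6 16.5 [473.2 166.2]
t 203.8 253.1 15.7 16.3 [527.6 218.1]
t 186.2 281.1 15.4 16.3 [471.6 261.3]
t 248.7 247.0 13.1 16.0 [527.3 119.3]
t 271.0 269.2 10.0 15.8 [471.7  76.4]
t 170.7 219.6 5.5 20.2 [613.1 284.6]
s 329.3 368.7 116.4 169.1 [530.6 187.3]
s 276.7 433.3 19.1 39.4 [634.3 279.9]
```

```bash
python3 - <<'E'
from m import *
s=cam('side')
y=blobs(s,(20,120,60),(35,255,255),(200,200,330,450))[0]
h=cv2.approxPolyDP(y,3,True)[:,0];print(h.tolist())
def ony(c,u,v,Y):
    d=ray(c,u,v);return (c['C']+d*(Y-c['C'][1])/d[1])
for p in h: print(p,ony(s,*p,294).round(1))
a=s['frame'][330:440,230:320];cv2.imwrite('pics/crop7.png',cv2.resize(a,None,fx=6,fy=5,interpolation=cv2.INTER_CUBIC))
E
```

```text
[[237, 258], [252, 323], [246, 325], [256, 394], [291, 426], [293, 420], [268, 296]]
[237 258] [643.7 294.  456.4]
[252 323] [640.7 294.  348. ]
[246 325] [647.6 294.  346.3]
[256 394] [652.2 294.  190.5]
[291 426] [611.8 294.   76.7]
[293 420] [607.9 294.   94.6]
[268 296] [619.4 294.  390.5]
```

View pics/crop7.png

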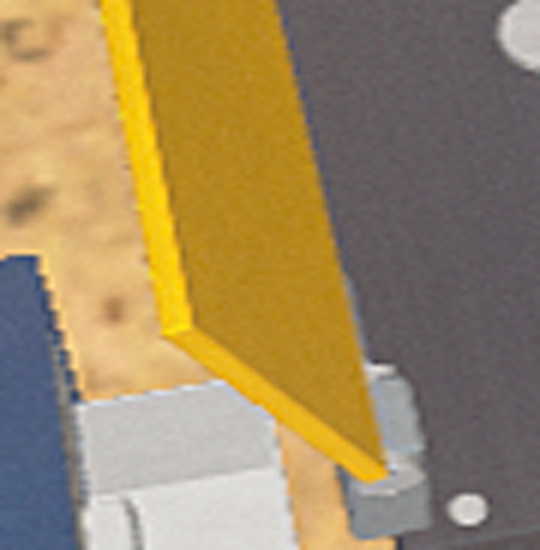

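The guard panel measures about 109.5°, so it is at its stop. Now I'll release it and go for the probe.

Request:
{"fn": "jog_arm", "kwargs": {"travel": [[0, 0, 0], [0, 0, 0], [0, 0, 0], [0, 0, 0], [0, 0, 0], [0, 0, 30], [0, 0, 75], [0, 0, 120], [-20, -30, 130], [-50, -65, 130], [-80, -100, 130], [-110, -135, 130]], "twist": [0, 0, 0, 0, 0, 0, 0, 0, 0, 0, 0, 0], "jaw": 1}}

```text
clock: 22.3
eef_pos: [566.0, 33.2, 331.1]
ee_rot: [[-1.0, -0.009, -0.0], [-0.009, 1.0, -0.0], [0.0, -0.0, -1.0]]
ft_force: [1.1, -0.7, 0.6]
finger_gap: 94.2
grasp_force: 0.0
```

Request:
{"fn": "jog_arm", "kwargs": {"travel": [[-30, -35, 0], [-60, -70, 0], [-90, -105, 0], [-115, -135, 0], [-136, -156, 0], [-136, -156, 0], [-136, -156, 0]], "twist": [0, 0, 0, 0, 0, 0, 0]}}

```text
clock: 23.0
eef_pos: [431.2, -121.9, 331.7]
ee_rot: [[-1.0, -0.007, 0.0], [-0.007, 1.0, -0.001], [-0.0, -0.001, -1.0]]
ft_force: [-0.4, 0.8, 0.8]
finger_gap: 93.9
grasp_force: 0.0
```

```bash
python3 - <<'E'
from m import *
s=cam('side')
y=blobs(s,(20,120,60),(35,255,255),(200,200,330,450))[0]
print(cv2.approxPolyDP(y,3,True)[:,0].tolist())
for q in blobs(s,(100,130,40),(125,255,255),(325,150,380,300),15):
    print(cv2.boundingRect(q))
print('pred grip',proj(s,(433,-121,190)),proj(s,(433,-121,118)),proj(s,(433,-118,190)),proj(s,(436,-121,190)))
print(robot.read_state()['eef_pos'])
E
```

```text
[[237, 258], [241, 303], [251, 317], [246, 334], [256, 393], [291, 426], [293, 420], [268, 296]]
(338, 170, 13, 13)
(355, 232, 10, 14)
(351, 150, 22, 6)
(338, 197, 12, 9)
(338, 182, 13, 6)
(338, 192, 13, 5)
(338, 187, 13, 5)
pred grip [344.57749193 172.74880187] [343.89529485 201.15068981] [344.9527803  173.74795578] [343.02206226 172.97532246]
[ 431.6290538  -121.20927983  331.63908188]
```

Request:
{"fn": "jog_arm", "kwargs": {"travel": [[2, 0, -40], [2, 0, -80], [2, 0, -120], [2, 0, -150], [2, 0, -175], [2, 0, -190], [2, 0, -196], [2, 0, -196], [2, 0, -196]], "twist": [0, 0, 0, 0, 0, 0, 0, 0, 0]}}

```text
clock: 23.95
eef_pos: [434.0, -121.2, 136.1]
ee_rot: [[-1.0, -0.01, 0.001], [-0.01, 1.0, -0.0], [-0.001, -0.0, -1.0]]
ft_force: [0.9, 1.3, -0.4]
finger_gap: 93.9
grasp_force: 0.0
```

Request:
{"fn": "jog_arm", "kwargs": {"travel": [[0, 0, 0], [0, 0, 0], [0, 0, 0], [0, 0, 0], [0, 0, 0], [0, 0, 0], [0, 0, 0], [0, 0, 0], [0, 0, 0], [0, 0, 0]], "twist": [0, 0, 0, 0, 0, 0, 0, 0, 0, 0], "jaw": -1}}

```text
clock: 24.95
eef_pos: [433.3, -121.6, 135.4]
ee_rot: [[-1.0, -0.009, 0.0], [-0.009, 1.0, -0.0], [-0.0, -0.0, -1.0]]
ft_force: [0.4, -0.1, 0.2]
finger_gap: 25.6
grasp_force: 30.0
```

Request:
{"fn": "jog_arm", "kwargs": {"travel": [[0, 0, 35], [0, 0, 75], [0, 0, 110], [4, 40, 110], [8, 85, 110], [13, 130, 110], [17, 175, 110], [22, 220, 110], [26, 265, 110], [31, 310, 110], [35, 350, 110], [38, 384, 110]], "twist": [0, 0, 0, 0, 0, 0, 0, 0, 0, 0, 0, 0]}}

```text
clock: 26.15
eef_pos: [470.9, 264.6, 245.1]
ee_rot: [[-1.0, -0.01, -0.001], [-0.01, 1.0, 0.0], [0.001, 0.0, -1.0]]
ft_force: [0.9, -0.9, -0.9]
finger_gap: 25.5
grasp_force: 30.0
```

Request:
{"fn": "jog_arm", "kwargs": {"travel": [[0, 0, -30], [0, 0, -60], [0, 0, -85], [0, 0, -97], [0, 0, -97], [0, 0, -97], [0, 0, -97]], "twist": [0, 0, 0, 0, 0, 0, 0]}}

```text
clock: 26.85
eef_pos: [471.8, 262.7, 149.6]
ee_rot: [[-1.0, -0.009, 0.002], [-0.009, 1.0, 0.001], [-0.002, 0.001, -1.0]]
ft_force: [0.0, -0.4, -1.3]
finger_gap: 25.6
grasp_force: 30.0
```

```bash
python3 - <<'E'
from m import *
s=cam('side');t=cam('top');st=robot.read_state();print(st['eef_pos'],st['ft_force'])
for q in blobs(s,(0,120,50),(8,255,255),(340,300,420,420),3,((172,120,50),(180,255,255))):
    (u,v),r=cv2.minEnclosingCircle(q);print(u,v,r)
p=st['eef_pos'];print(proj(s,(p[0],p[1],p[2]-97)))
a=s['frame'][230:430,300:460];cv2.imwrite('pics/crop8.png',cv2.resize(a,None,fx=3.5,fy=3,interpolation=cv2.INTER_CUBIC))
E
```

```text
[471.76983407 262.45021352 149.35344227] [ 0.06639578  0.76015773 -1.13282201]
418.5 390.5 11.510964393615723
375.5 397.5 2.549609661102295
[376.04341131 396.12562879]
```

View pics/crop8.png

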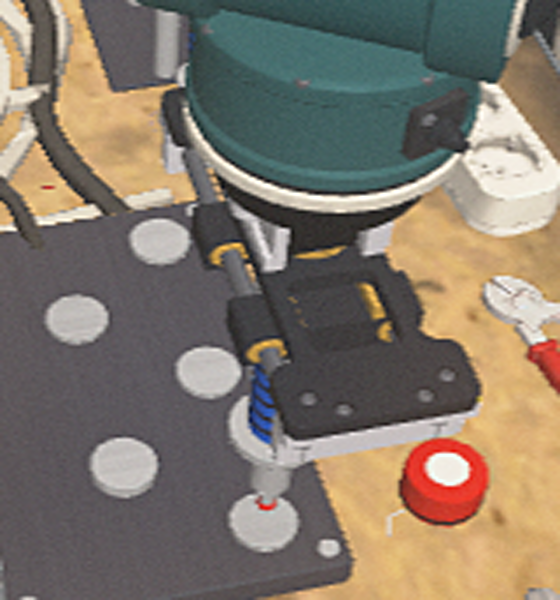

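The tip is centred over pad 1 (crop at 265,505). Pressing about 4–5 mm past the nominal height and averaging the force.

Request:
{"fn": "jog_arm", "kwargs": {"travel": [[0, 0, -6], [0, 0, -12], [0, 0, -16], [0, 0, -19], [0, 0, -22], [0, 0, -22], [0, 0, -22], [0, 0, -22]], "twist": [0, 0, 0, 0, 0, 0, 0, 0]}}

```text
clock: 27.75
eef_pos: [471.3, 262.3, 126.6]
ee_rot: [[-1.0, -0.009, 0.0], [-0.009, 1.0, -0.0], [-0.0, -0.0, -1.0]]
ft_force: [-0.4, -0.9, 1.3]
finger_gap: 25.3
grasp_force: 30.0
```

```bash
cat > f.py <<'E'
from h import *
L=[]
for i in range(8):
    robot.read_camera('top');s=robot.read_state();L.append([s['ft_force'][2],s['eef_pos'][2],*s['eef_pos'][:2]])
L=np.array(L);print(L.mean(0).round(2),L.std(0).round(2))
E
python3 f.py
```

```text
[  1.8  126.51 471.3  262.32] [0.41 0.03 0.01 0.02]
```

Request:
{"fn": "jog_arm", "kwargs": {"travel": [[0, 0, 10], [0, 0, 30], [10, -10, 50], [28, -25, 50], [46, -38, 50], [56, -44, 50], [56, -44, 50], [56, -44, 30], [56, -44, 22], [56, -44, 22], [56, -44, 22]], "twist": [0, 0, 0, 0, 0, 0, 0, 0, 0, 0, 0]}}

```text
clock: 29.25
eef_pos: [526.9, 219.0, 148.9]
ee_rot: [[-1.0, -0.01, 0.0], [-0.01, 1.0, 0.0], [-0.0, 0.0, -1.0]]
ft_force: [-0.4, -0.3, -1.4]
finger_gap: 25.6
grasp_force: 30.0
```

```bash
python3 f.py
```

```text
[ -1.72 148.89 527.36 218.57] [0.26 0.18 0.07 0.2 ]
```

Request:
{"fn": "jog_arm", "kwargs": {"travel": [[0, 0, -6], [0, 0, -12], [0, 0, -16], [0, 0, -19], [0, 0, -22], [0, 0, -22], [0, 0, -22], [0, 0, -22]], "twist": [0, 0, 0, 0, 0, 0, 0, 0]}}

```text
clock: 30.45
eef_pos: [527.4, 218.4, 126.6]
ee_rot: [[-1.0, -0.009, 0.0], [-0.009, 1.0, -0.0], [-0.0, -0.0, -1.0]]
ft_force: [-0.0, 0.0, 4.1]
finger_gap: 25.6
grasp_force: 30.0
```

```bash
python3 f.py
```

```text
[  3.54 126.54 527.34 218.35] [0.26 0.05 0.02 0.02]
```

Request:
{"fn": "jog_arm", "kwargs": {"travel": [[0, 0, 10], [0, 0, 30], [-10, -10, 50], [-28, -25, 50], [-46, -38, 50], [-54, -51, 50], [-54, -51, 50], [-54, -51, 30], [-54, -51, 22], [-54, -51, 22], [-54, -51, 22]], "twist": [0, 0, 0, 0, 0, 0, 0, 0, 0, 0, 0]}}

```text
clock: 31.95
eef_pos: [473.4, 168.0, 148.8]
ee_rot: [[-1.0, -0.01, -0.0], [-0.01, 1.0, 0.0], [0.0, 0.0, -1.0]]
ft_force: [-0.1, 0.7, -1.9]
finger_gap: 25.8
grasp_force: 30.0
```

Request:
{"fn": "jog_arm", "kwargs": {"travel": [[0, 0, -6], [0, 0, -12], [0, 0, -16], [0, 0, -19], [0, 0, -22], [0, 0, -22], [0, 0, -22], [0, 0, -22]], "twist": [0, 0, 0, 0, 0, 0, 0, 0]}}

```text
clock: 32.75
eef_pos: [473.3, 167.3, 126.6]
ee_rot: [[-1.0, -0.009, 0.0], [-0.009, 1.0, -0.0], [-0.0, -0.0, -1.0]]
ft_force: [-0.7, -1.1, 2.2]
finger_gap: 26.2
grasp_force: 30.0
```

```bash
python3 f.py
```

```text
[  2.1  126.51 473.32 167.35] [0.48 0.04 0.01 0.02]
```

Request:
{"fn": "jog_arm", "kwargs": {"travel": [[0, 0, 10], [0, 0, 30], [10, -10, 50], [28, -25, 50], [46, -38, 50], [56, -49, 50], [56, -49, 50], [56, -49, 30], [56, -49, 22], [56, -49, 22], [56, -49, 22]], "twist": [0, 0, 0, 0, 0, 0, 0, 0, 0, 0, 0]}}

```text
clock: 34.25
eef_pos: [529.0, 118.9, 148.9]
ee_rot: [[-1.0, -0.01, -0.0], [-0.01, 1.0, 0.0], [0.0, 0.0, -1.0]]
ft_force: [0.2, 0.2, -1.4]
finger_gap: 25.4
grasp_force: 30.0
```

Request:
{"fn": "jog_arm", "kwargs": {"travel": [[0, 0, -6], [0, 0, -12], [0, 0, -16], [0, 0, -19], [0, 0, -22], [0, 0, -22], [0, 0, -22], [0, 0, -22]], "twist": [0, 0, 0, 0, 0, 0, 0, 0]}}

```text
clock: 35.05
eef_pos: [529.3, 118.4, 126.6]
ee_rot: [[-1.0, -0.009, 0.0], [-0.009, 1.0, -0.0], [-0.0, -0.0, -1.0]]
ft_force: [-1.1, 0.2, 2.0]
finger_gap: 25.9
grasp_force: 30.0
```

```bash
python3 f.py
```

```text
[  1.63 126.52 529.32 118.34] [0.67 0.04 0.02 0.01]
```

Request:
{"fn": "jog_arm", "kwargs": {"travel": [[0, 0, 10], [0, 0, 30], [-10, -10, 50], [-28, -25, 50], [-46, -38, 50], [-54, -46, 50], [-54, -46, 50], [-54, -46, 30], [-54, -46, 22], [-54, -46, 22], [-54, -46, 22]], "twist": [0, 0, 0, 0, 0, 0, 0, 0, 0, 0, 0]}}

```text
clock: 36.55
eef_pos: [475.5, 73.0, 148.8]
ee_rot: [[-1.0, -0.01, -0.0], [-0.01, 1.0, 0.001], [0.0, 0.001, -1.0]]
ft_force: [-0.2, 0.4, -1.3]
finger_gap: 25.9
grasp_force: 30.0
```

Request:
{"fn": "jog_arm", "kwargs": {"travel": [[0, 0, -6], [0, 0, -12], [0, 0, -16], [0, 0, -19], [0, 0, -22], [0, 0, -22], [0, 0, -22], [0, 0, -22]], "twist": [0, 0, 0, 0, 0, 0, 0, 0]}}

```text
clock: 37.35
eef_pos: [475.3, 72.4, 126.6]
ee_rot: [[-1.0, -0.009, 0.0], [-0.009, 1.0, -0.0], [-0.0, -0.0, -1.0]]
ft_force: [-0.8, -1.0, 2.7]
finger_gap: 25.6
grasp_force: 30.0
```

```bash
python3 f.py
```

```text
[  2.15 126.51 475.32  72.35] [0.76 0.04 0.01 0.01]
```

Pad 2 is the high one: 3.5 N against about 1.9 N on the others. Hanging the probe back up.

Request:
{"fn": "jog_arm", "kwargs": {"travel": [[0, 0, 45], [0, 0, 90], [0, -10, 118], [-8, -45, 118], [-17, -85, 118], [-26, -125, 118], [-35, -165, 118], [-42, -194, 118], [-42, -194, 118], [-42, -194, 118], [-42, -194, 118], [-42, -194, 118]], "twist": [0, 0, 0, 0, 0, 0, 0, 0, 0, 0, 0, 0]}}

```text
clock: 38.95
eef_pos: [433.5, -120.6, 244.4]
ee_rot: [[-1.0, -0.011, 0.0], [-0.011, 1.0, 0.0], [-0.0, -0.0, -1.0]]
ft_force: [-0.1, 0.2, -1.1]
finger_gap: 25.7
grasp_force: 30.0
```

Request:
{"fn": "jog_arm", "kwargs": {"travel": [[0, 0, -10], [0, 0, -20], [0, 0, -30], [0, 0, -40], [0, 0, -50], [0, 0, -60], [0, 0, -70], [0, 0, -80], [0, 0, -80]], "twist": [0, 0, 0, 0, 0, 0, 0, 0, 0]}}

```text
clock: 39.85
eef_pos: [432.7, -121.4, 163.2]
ee_rot: [[-1.0, -0.009, -0.001], [-0.009, 1.0, 0.001], [0.001, 0.001, -1.0]]
ft_force: [0.3, -0.8, -1.5]
finger_gap: 25.8
grasp_force: 30.0
```

Request:
{"fn": "jog_arm", "kwargs": {"travel": [[0, 0, -10], [0, 0, -20], [0, 0, -26], [0, 0, -28], [0, 0, -29], [0, 0, -29], [0, 0, -29]], "twist": [0, 0, 0, 0, 0, 0, 0]}}

```text
clock: 40.55
eef_pos: [433.4, -121.7, 135.6]
ee_rot: [[-1.0, -0.009, 0.0], [-0.009, 1.0, -0.0], [-0.0, -0.0, -1.0]]
ft_force: [-0.4, -0.5, -2.0]
finger_gap: 25.5
grasp_force: 30.0
```

Request:
{"fn": "jog_arm", "kwargs": {"travel": [[0, 0, -1], [0, 0, -1], [0, 0, -1]], "twist": [0, 0, 0]}}

```text
clock: 40.85
eef_pos: [433.8, -121.7, 135.2]
ee_rot: [[-1.0, -0.009, 0.001], [-0.009, 1.0, -0.001], [-0.001, -0.001, -1.0]]
ft_force: [-5.7, 1.1, 18.7]
finger_gap: 25.5
grasp_force: 30.0
```

Request:
{"fn": "jog_arm", "kwargs": {"travel": [[0, 0, 0], [0, 0, 0], [0, 0, 0], [0, 0, 0], [0, 0, 0], [0, 0, 30], [0, 0, 75], [0, 0, 120], [0, 0, 165], [0, 0, 200], [0, 30, 200], [0, 70, 200]], "twist": [0, 0, 0, 0, 0, 0, 0, 0, 0, 0, 0, 0], "jaw": 1}}

```text
clock: 42.05
eef_pos: [433.5, -52.1, 335.1]
ee_rot: [[-1.0, -0.005, 0.001], [-0.005, 1.0, -0.001], [-0.001, -0.001, -1.0]]
ft_force: [1.1, 0.7, 0.1]
finger_gap: 93.6
grasp_force: 0.0
```

```bash
python3 - <<'E'
from m import *
s=cam('side','side9.png');t=cam('top','top9.png');st=robot.read_state();print(st['eef_pos'])
for n,c,box in(('t',t,(180,308,212,340)),('s',s,(405,365,450,410))):
  w=blobs(c,(0,0,150),(180,70,255),box,8)[0]; (u,v),(a,b),_=cv2.fitEllipse(w);print(n,u,v,a,b,onz(c,u,v,30).round(1))
  for z in (0,):
    pass
for q in blobs(s,(100,130,40),(125,255,255),(325,150,380,300),15): print(cv2.boundingRect(q))
cv2.imwrite('pics/crop9.png',cv2.resize(s['frame'][130:310,280:420],None,fx=3,fy=3))
E
```

```text
[433.36285232 -47.4042322  334.76769902]
t 194.9785614013672 323.35003662109375 8.257428169250488 9.398432731628418 [379.3 250.2  30. ]
s 427.5474548339844 385.8363342285156 9.889920234680176 11.634248733520508 [379.8 251.6  30. ]
(338, 170, 13, 12)
(351, 150, 22, 6)
(355, 232, 10, 14)
(338, 187, 12, 5)
(338, 182, 13, 5)
(338, 192, 13, 5)
(338, 196, 12, 5)
(338, 201, 11, 5)
(354, 246, 10, 6)
```

View pics/crop9.png

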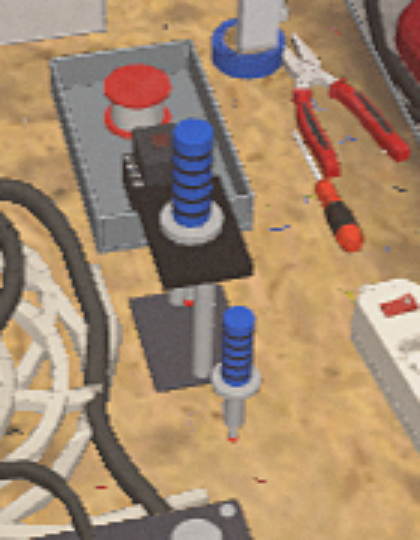

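The probe hangs upright in the stand (crop at 190,180) and both parts are in the tray. The marker is at (379.5,251) from both cameras.

Request:
{"fn": "jog_arm", "kwargs": {"travel": [[-5, 40, 0], [-12, 85, 0], [-20, 130, 0], [-28, 175, 0], [-36, 220, 0], [-45, 262, 0], [-54, 302, 0], [-54, 302, -50], [-54, 302, -100], [-54, 302, -150], [-54, 302, -200], [-54, 302, -240]], "twist": [0, 0, 0, 0, 0, 0, 0, 0, 0, 0, 0, 0]}}

```text
clock: 43.35
eef_pos: [378.3, 250.0, 91.6]
ee_rot: [[-1.0, -0.01, -0.002], [-0.01, 1.0, -0.0], [0.002, -0.0, -1.0]]
ft_force: [1.4, 0.1, 0.4]
finger_gap: 94.0
grasp_force: 0.0
```

Request:
{"fn": "jog_arm", "kwargs": {"travel": [[0, 0, -20], [0, 0, -40], [0, 0, -60], [0, 0, -70], [0, 0, -70], [0, 0, -70]], "twist": [0, 0, 0, 0, 0, 0]}}

```text
clock: 43.95
eef_pos: [379.5, 250.6, 24.9]
ee_rot: [[-1.0, -0.009, 0.0], [-0.009, 1.0, 0.0], [-0.0, 0.0, -1.0]]
ft_force: [0.6, -0.3, 1.2]
finger_gap: 94.2
grasp_force: 0.0
```

Request:
{"fn": "jog_arm", "kwargs": {"travel": [[0, 0, -10], [0, 0, -17], [0, 0, -19], [0, 0, -19], [0, 0, -19]], "twist": [0, 0, 0, 0, 0]}}

```text
clock: 44.45
eef_pos: [379.3, 250.5, 5.5]
ee_rot: [[-1.0, -0.009, 0.0], [-0.009, 1.0, 0.0], [-0.0, 0.0, -1.0]]
ft_force: [1.1, -1.0, 0.0]
finger_gap: 94.1
grasp_force: 0.0
```

Request:
{"fn": "jog_arm", "kwargs": {"travel": [[0, 0, 0], [0, 0, 0], [0, 0, 0], [0, 0, 0], [0, 0, 0], [0, 0, 0], [0, 0, 0], [0, 0, 0]], "twist": [0, 0, 0, 0, 0, 0, 0, 0], "jaw": -1}}

```text
clock: 45.25
eef_pos: [379.3, 250.4, 5.4]
ee_rot: [[-1.0, -0.009, -0.0], [-0.009, 1.0, -0.0], [0.0, -0.0, -1.0]]
ft_force: [-0.3, 0.8, -0.4]
finger_gap: 39.6
grasp_force: 30.0
```

Request:
{"fn": "jog_arm", "kwargs": {"travel": [[0, 0, 25], [0, 0, 60], [15, -3, 95], [45, -10, 95], [80, -18, 95], [115, -26, 95], [140, -31, 95], [148, -32, 95], [148, -32, 95], [148, -32, 75], [148, -32, 60], [148, -32, 60]], "twist": [0, 0, 0, 0, 0, 0, 0, 0, 0, 0, 0, 0]}}

```text
clock: 46.45
eef_pos: [525.5, 218.2, 63.7]
ee_rot: [[-1.0, -0.01, -0.003], [-0.01, 1.0, -0.001], [0.003, -0.001, -1.0]]
ft_force: [-0.3, -0.8, -0.7]
finger_gap: 39.0
grasp_force: 30.0
```

```bash
python3 - <<'E'
from m import *
s=cam('side');st=robot.read_state();p=st['eef_pos'];print(p,st['finger_gap'])
z=p[2]-5+30
for q in blobs(s,*RED,(290,300,370,420),20,RED2): print(cv2.boundingRect(q))
print(proj(s,(p[0],p[1],z)),proj(s,(p[0],p[1],z-30)))
cv2.imwrite('pics/crop10.png',cv2.resize(s['frame'][250:430,240:420],None,fx=3,fy=3))
E
```

```text
[526.09384448 218.53246403  64.85971435] 38.94977155641292
[336.36415095 366.0977546 ] [336.22052466 375.79348785]
```

View pics/crop10.png

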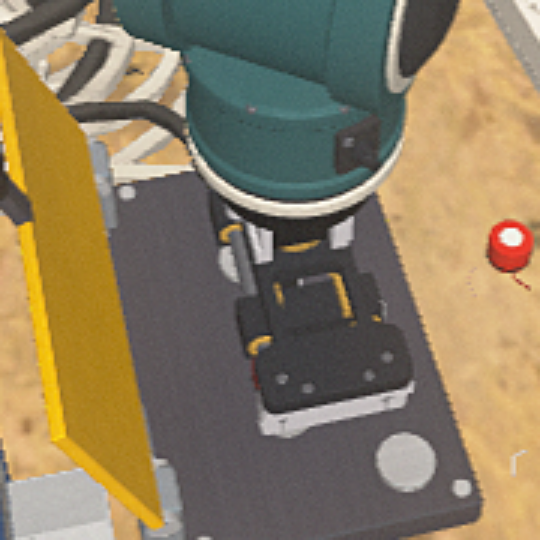

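Request:
{"fn": "jog_arm", "kwargs": {"travel": [[0, 0, -10], [0, 0, -18], [0, 0, -23], [0, 0, -25], [0, 0, -25], [0, 0, -25]], "twist": [0, 0, 0, 0, 0, 0]}}

```text
clock: 47.1
eef_pos: [527.4, 218.4, 40.5]
ee_rot: [[-1.0, -0.009, 0.0], [-0.009, 1.0, 0.0], [-0.0, 0.0, -1.0]]
ft_force: [-1.1, 0.6, -0.9]
finger_gap: 39.6
grasp_force: 30.0
```

Request:
{"fn": "jog_arm", "kwargs": {"travel": [[0, 0, 0], [0, 0, 0], [0, 0, 0], [0, 0, 0], [0, 0, 0], [0, 0, 25], [0, 0, 65], [-10, -20, 110], [-40, -50, 140], [-70, -90, 150], [-80, -130, 150], [-80, -170, 150]], "twist": [0, 0, 0, 0, 0, 0, 0, 0, 0, 0, 0, 0], "jaw": 0.3}}

```text
clock: 48.3
eef_pos: [446.0, 47.5, 190.8]
ee_rot: [[-1.0, -0.011, 0.001], [-0.011, 1.0, -0.002], [-0.001, -0.002, -1.0]]
ft_force: [1.6, -0.5, -0.5]
finger_gap: 60.9
grasp_force: 0.0
```

```bash
python3 - <<'E'
from m import *
t=cam('top','top11.png');s=cam('side','side11.png');st=robot.read_state();print(st['eef_pos'])
for n,c,box in(('t',t,(180,230,225,275)),('s',s,(300,330,375,420))):
  w=blobs(c,(0,0,170),(180,70,255),box,8)
  for q in w: (u,v),(a,b),_=cv2.fitEllipse(q);print(n,u,v,a,b,onz(c,u,v,65).round(1))
E
```

```text
[446.96362971  41.7785703  190.15997754]
s 359.1937255859375 353.2425842285156 15.09433650970459 16.883790969848633 [480.5 188.9  65. ]
s 321.7145080566406 335.9513854980469 13.239073753356934 16.505857467651367 [533.9 142.9  65. ]
s 370.60943603515625 402.7047424316406 8.64030933380127 17.791343688964844 [485.5 277.4  65. ]
s 335.3378601074219 374.7887268066406 10.31074333190918 11.474617004394531 [527.8 219.3  65. ]
```

View pics/side11.png

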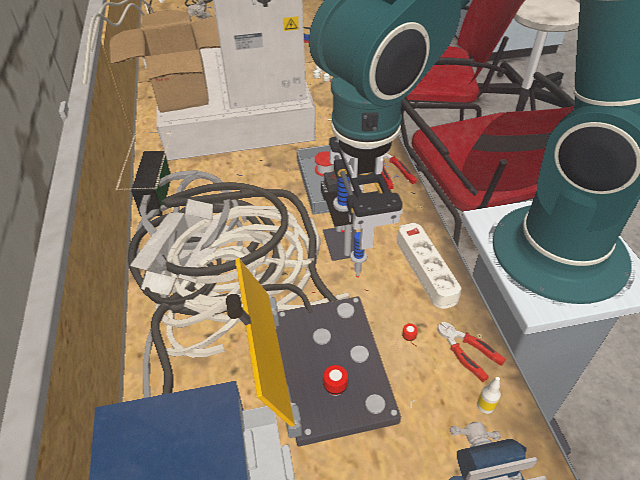

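The marker stands on pad 2 (side view at 336,378), within about 1 mm of its middle. The guard handle is at (234,306), matching (665,170,225). I'll grip it and fold to 45°.

Request:
{"fn": "jog_arm", "kwargs": {"travel": [[0, 0, 45], [0, 0, 90], [10, 5, 135], [45, 25, 140], [85, 48, 140], [125, 70, 140], [165, 93, 140], [200, 112, 140], [217, 122, 140], [217, 122, 140], [217, 122, 100], [217, 122, 80]], "twist": [0, 0, 0, 0, 0, 0, 0, 0, 0, 0, 0, 0], "jaw": 1}}

```text
clock: 49.6
eef_pos: [663.4, 170.1, 268.2]
ee_rot: [[-1.0, -0.009, -0.001], [-0.009, 1.0, -0.001], [0.001, -0.001, -1.0]]
ft_force: [1.6, -0.3, -0.9]
finger_gap: 94.1
grasp_force: 0.0
```

Request:
{"fn": "jog_arm", "kwargs": {"travel": [[0, 0, -20], [0, 0, -40], [0, 0, -55], [0, 0, -62], [0, 0, -64], [0, 0, -64], [0, 0, -64]], "twist": [0, 0, 0, 0, 0, 0, 0]}}

```text
clock: 50.3
eef_pos: [664.6, 170.5, 207.3]
ee_rot: [[-1.0, -0.009, 0.001], [-0.009, 1.0, 0.0], [-0.001, 0.0, -1.0]]
ft_force: [0.2, 0.1, 0.5]
finger_gap: 94.0
grasp_force: 0.0
```

Request:
{"fn": "jog_arm", "kwargs": {"travel": [[0, 0, 0], [0, 0, 0], [0, 0, 0], [0, 0, 0], [0, 0, 0], [0, 0, 0], [0, 0, 0], [0, 0, 0], [0, 0, 0]], "twist": [0, 0, 0, 0, 0, 0, 0, 0, 0], "jaw": -1}}

```text
clock: 51.2
eef_pos: [664.3, 170.2, 206.4]
ee_rot: [[-1.0, -0.009, 0.0], [-0.009, 1.0, -0.0], [-0.0, -0.0, -1.0]]
ft_force: [-0.4, -1.3, 0.1]
finger_gap: 30.1
grasp_force: 30.0
```

```bash
python3 - <<'E'
import numpy as np
b=1.92;th=b+np.arange(1,19)*(0.785-b)/18
print([[round(165*(np.cos(b)-np.cos(x))),round(2.6*(np.cos(b)-np.cos(x)),1),round(165*(np.sin(x)-np.sin(b)))] for x in th])
E
```

```text
[[-10, np.float64(-0.2), 3], [-20, np.float64(-0.3), 6], [-30, np.float64(-0.5), 8], [-40, np.float64(-0.6), 9], [-51, np.float64(-0.8), 10], [-61, np.float64(-1.0), 10], [-72, np.float64(-1.1), 9], [-82, np.float64(-1.3), 8], [-92, np.float64(-1.5), 6], [-102, np.float64(-1.6), 3], [-112, np.float64(-1.8), 0], [-122, np.float64(-1.9), -4], [-131, np.float64(-2.1), -8], [-140, np.float64(-2.2), -13], [-149, np.float64(-2.4), -19], [-158, np.float64(-2.5), -25], [-166, np.float64(-2.6), -31], [-173, np.float64(-2.7), -38]]
```

Request:
{"fn": "jog_arm", "kwargs": {"travel": [[-10, 0, 3], [-20, 0, 6], [-30, 0, 8], [-40, -1, 9], [-51, -1, 10], [-61, -1, 10], [-72, -1, 9], [-82, -1, 8], [-92, -1, 6], [-102, -2, 3], [-112, -2, 0], [-122, -2, -4]], "twist": [0, 0, 0, 0, 0, 0, 0, 0, 0, 0, 0, 0]}}

```text
clock: 52.4
eef_pos: [542.0, 168.2, 203.4]
ee_rot: [[-1.0, -0.008, 0.002], [-0.008, 1.0, -0.001], [-0.002, -0.001, -1.0]]
ft_force: [0.7, -6.2, 9.0]
finger_gap: 29.7
grasp_force: 30.0
```

Request:
{"fn": "jog_arm", "kwargs": {"travel": [[-9, 0, -4], [-18, 0, -9], [-27, 0, -15], [-36, 0, -21], [-44, -1, -27], [-51, -1, -34], [-51, -1, -34], [-51, -1, -34], [-51, -1, -34]], "twist": [0, 0, 0, 0, 0, 0, 0, 0, 0]}}

```text
clock: 53.3
eef_pos: [489.7, 167.2, 168.3]
ee_rot: [[-1.0, -0.009, -0.002], [-0.009, 1.0, -0.001], [0.002, -0.001, -1.0]]
ft_force: [-7.9, -4.5, 3.7]
finger_gap: 30.0
grasp_force: 30.0
```

```bash
cat > g.py <<'E'
from m import *
s=cam('side','gs.png')
y=blobs(s,(20,120,60),(35,255,255),(200,200,420,470))[0]
h=cv2.approxPolyDP(y,3,True)[:,0]
for p in h:
    d=ray(s,*p);q=s['C']+d*(294-s['C'][1])/d[1];print(p,q.round(1))
for th in(.7,.785,.87):
  f=lambda r,n,yy:proj(s,(608.5-r*np.cos(th)+n*np.sin(th),yy,70+r*np.sin(th)+n*np.cos(th))).round(1).tolist()
  print(th,'free top+y',f(125,4,294.5),'hinge top+y',f(8,4,294.5),'free top-y',f(125,4,44),'free bot',f(125,-4,294.5))
E
python3 g.py
```

```text
[312 255] [571.  294.  443.2]
[271 294] [616. 294. 393.]
[297 424] [602.7 294.   79.2]
[351 386] [523.3 294.  161.7]
[332 318] [550.5 294.  330.3]
[325 317] [558.6 294.  334.7]
[328 304] [555.1 294.  358.2]
0.7 free top+y [356.4, 388.1] hinge top+y [295.6, 424.9] free top-y [319.7, 256.8] free bot [359.8, 389.5]
0.785 free top+y [351.4, 386.4] hinge top+y [295.1, 424.9] free top-y [315.4, 254.5] free bot [355.2, 387.7]
0.87 free top+y [345.8, 385.1] hinge top+y [294.6, 425.0] free top-y [310.6, 252.5] free bot [350.0, 386.1]
```

Request:
{"fn": "jog_arm", "kwargs": {"travel": [[0, 0, 0], [0, 0, 0], [0, 0, 0], [0, 0, 0], [0, 0, 0], [0, 0, 30], [0, 0, 70], [-20, -20, 115], [-40, -60, 130], [-50, -110, 130], [-50, -160, 130], [-50, -200, 130]], "twist": [0, 0, 0, 0, 0, 0, 0, 0, 0, 0, 0, 0], "jaw": 1}}

```text
clock: 54.55
eef_pos: [440.9, -25.4, 298.9]
ee_rot: [[-1.0, -0.009, 0.001], [-0.009, 1.0, -0.002], [-0.001, -0.002, -1.0]]
ft_force: [1.7, -0.5, -0.1]
finger_gap: 94.4
grasp_force: 0.0
```

```bash
python3 g.py; python3 - <<'E'
from m import *
for n in('side','top'):
  c=cv2.imread('pics/gs.png') if n=='side' else cam('top')['frame']
  a=c[130:450,220:440] if n=='side' else c[190:345,150:310]
  cv2.imwrite('pics/z_%s.png'%n,cv2.resize(a,(0,0),fx=560/a.shape[0],fy=560/a.shape[0],interpolation=cv2.INTER_CUBIC))
h=np.hstack([cv2.imread('pics/z_side.png')[:,:390],cv2.imread('pics/z_top.png')[:560,:410]]);cv2.imwrite('pics/final.png',h);print(h.shape)
E
```

```text
[312 255] [571.  294.  443.2]
[271 294] [616. 294. 393.]
[297 424] [602.7 294.   79.2]
[351 386] [523.3 294.  161.7]
[332 318] [550.5 294.  330.3]
[324 312] [559.7 294.  344.6]
[328 304] [555.1 294.  358.2]
0.7 free top+y [356.4, 388.1] hinge top+y [295.6, 424.9] free top-y [319.7, 256.8] free bot [359.8, 389.5]
0.785 free top+y [351.4, 386.4] hinge top+y [295.1, 424.9] free top-y [315.4, 254.5] free bot [355.2, 387.7]
0.87 free top+y [345.8, 385.1] hinge top+y [294.6, 425.0] free top-y [310.6, 252.5] free bot [350.0, 386.1]
(560, 795, 3)
```

View pics/final.png

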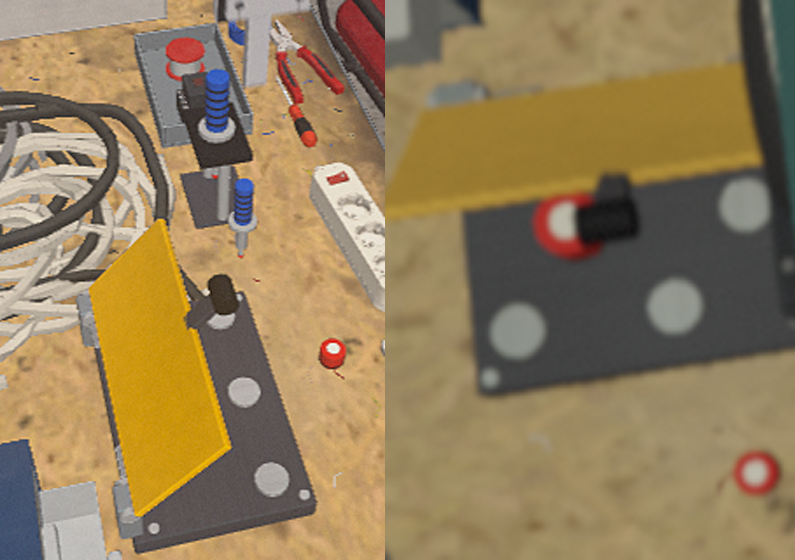

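```bash
python3 - <<'E'
from m import *
s=cam('side');t=cam('top')
for n,c,box in(('s',s,(338,285,360,315)),('t',t,(222,238,252,262))):
  q=blobs(c,(0,0,0),(180,255,38),box,20)
  for k in q[:2]:
    x,y,w,h=cv2.boundingRect(k);print(n,x+w/2,y+h/2,w,h)
  for th in(.7,.785,.87): print(th,[proj(c,(hx-165*np.cos(th),167.5,70+165*np.sin(th))).round(1).tolist() for hx in(607,609)])
E
```

```text
0.7 [[358.2, 302.2], [357.0, 302.4]]
0.785 [[352.4, 299.1], [351.1, 299.4]]
0.87 [[345.9, 296.4], [344.6, 296.7]]
0.7 [[213.3, 261.6], [213.2, 260.5]]
0.785 [[211.5, 255.7], [211.4, 254.7]]
0.87 [[209.8, 249.4], [209.7, 248.3]]
```

The grip slipped a little: the handle position in both views gives about 48°. I'll press the handle down with closed fingers to the exact 45° height, a barrel top of 197.7 mm.

Request:
{"fn": "jog_arm", "kwargs": {"travel": [[12, 45, 0], [24, 90, 0], [36, 135, 0], [47, 175, 0], [53, 200, 0], [53, 200, 0], [53, 200, -40], [53, 200, -75], [53, 200, -78], [53, 200, -78], [53, 200, -78]], "twist": [0, 0, 0, 0, 0, 0, 0, 0, 0, 0, 0], "jaw": -1}}

```text
clock: 55.85
eef_pos: [495.1, 177.0, 222.2]
ee_rot: [[-1.0, -0.009, 0.002], [-0.009, 1.0, 0.001], [-0.002, 0.001, -1.0]]
ft_force: [0.1, -0.9, 0.3]
finger_gap: 9.4
grasp_force: 0.0
```

Request:
{"fn": "jog_arm", "kwargs": {"travel": [[0, 0, -6], [0, 0, -11], [0, 0, -14], [0, 0, -16], [0, 0, -16], [0, 0, -16]], "twist": [0, 0, 0, 0, 0, 0]}}

```text
clock: 56.45
eef_pos: [494.5, 176.4, 204.5]
ee_rot: [[-1.0, -0.009, 0.0], [-0.009, 1.0, 0.0], [-0.0, 0.0, -1.0]]
ft_force: [-0.4, -0.5, 0.0]
finger_gap: 0.2
grasp_force: 0.0
```

Request:
{"fn": "jog_arm", "kwargs": {"travel": [[0, 0, -2], [0, 0, -4], [0, 0, -6], [0, 0, -6], [0, 0, -6]], "twist": [0, 0, 0, 0, 0]}}

```text
clock: 56.95
eef_pos: [494.3, 176.6, 198.6]
ee_rot: [[-1.0, -0.009, -0.0], [-0.009, 1.0, 0.0], [0.0, 0.0, -1.0]]
ft_force: [-2.5, 0.9, 5.0]
finger_gap: 0.3
grasp_force: 2.0
```

Request:
{"fn": "jog_arm", "kwargs": {"travel": [[0, 0, -1], [0, 0, -1], [0, 0, -1], [0, 0, -1], [0, 0, 20], [0, 0, 60], [-20, -30, 90], [-40, -80, 100], [-50, -130, 100], [-50, -180, 100], [-50, -220, 100]], "twist": [0, 0, 0, 0, 0, 0, 0, 0, 0, 0, 0]}}

```text
clock: 58.05
eef_pos: [444.4, -30.2, 298.7]
ee_rot: [[-1.0, -0.009, 0.001], [-0.009, 1.0, -0.002], [-0.001, -0.002, -1.0]]
ft_force: [1.0, 0.8, 0.3]
finger_gap: 0.5
grasp_force: 0.0
```

```bash
python3 g.py|head -7; python3 - <<'E'
from m import *
c=cam('side');s=c['frame'];t=cam('top')['frame']
h=np.hstack([cv2.resize(s[270:340,300:380],(400,350),interpolation=cv2.INTER_CUBIC),cv2.resize(t[220:290,170:250],(400,350),interpolation=cv2.INTER_CUBIC)]);cv2.imwrite('pics/fin2.png',h)
E
```

```text
[315 256] [568. 294. 441.]
[271 294] [616. 294. 393.]
[300 425] [598.4 294.   73.9]
[355 386] [517.6 294.  159.4]
[337 325] [544.5 294.  314.5]
[328 317] [555.2 294.  333.6]
[330 301] [552.8 294.  363. ]
```

View pics/fin2.png

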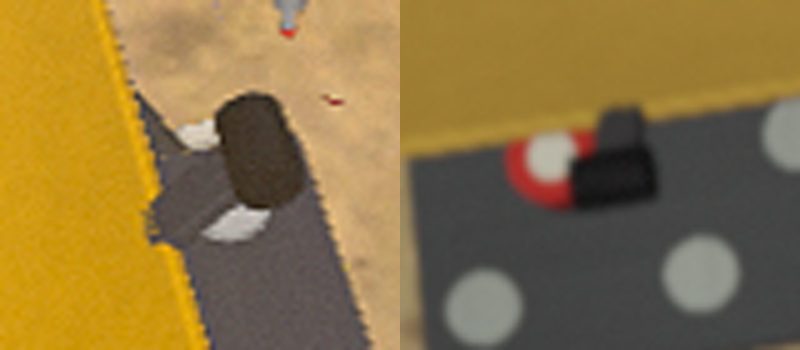

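The guard now matches 45° in both views: handle at (351.6,300), free corner at (355,386). I've gone over the 14-picture limit (16 viewed), so the last tray check is by mask only.

```bash
python3 - <<'E'
from m import *
s=cam('side');ref=cv2.imread('pics/gs.png')
for q in blobs(s,*RED,(290,130,360,240),20,RED2): print('reel',cv2.boundingRect(q))
print('tray diff since', np.abs(s['frame'][145:215,295:365].astype(int)-cv2.imread('pics/gs.png')[145:215,295:365]).mean().round(2))
st=robot.read_state();print(st['clock'],st['eef_pos'],st['ft_force'])
print(robot.job_done())
E
```

```text
reel (315, 151, 22, 15)
tray diff since 3.44
58.25 [445.00074727 -29.2181341  298.33756113] [ 0.13597767  0.3165936  -0.43374229]
the job is handed in; nothing more can be done
None
```

The job is handed in: the reel and dark contactor are in the tray, pad 2 is the high pad with the red marker on its middle, the probe hangs in its stand, and the guard is at about 45° by camera; I viewed 16 pictures, two over the limit of 14.

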